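Load the bench-top UV curing cabinet

TASK

Pull the curing cabinet's drop-down door all the way down until it lies flat, put the red printed bracket through the opening so that it stands upright and wholly inside on the cabinet floor, then push the door back up until it is fully shut. Keep the bracket upright throughout, and leave the jar, the tape roll and the brush where they are.

Things in the scene. Friction and masses are not known exactly. Their poses are not given: they have to be found in the camera images.
- uvbox: Grey bench-top UV curing cabinet, fixed to the bench, 200 deep (x) x 220 wide (y) x 150 high. Origin: centre of its underside, on the bench; its x axis points from the door into the cabinet, z up. The front opening lies in the plane x = -100 and begins above a solid plinth 60 high. The roof (clear window in a grey frame) is 8 thick, its top at z = 150, its front edge at x = -100.
- chamber (a point): Point on the chamber floor, 60 above the cabinet's origin; axes as the cabinet. The chamber is 196 wide (y), 82 high, and reaches from the front opening (100 before this point) to the back wall (88 behind it).
- hinge (a point): Middle of the door's hinge line, at x = -100, z = 62 of the cabinet; the hinge runs along the cabinet's y. The door panel (black frame, amber window) is 10 thick, on the outer side of the hinge plane, 216 wide, 88 high: shut, its top edge is level with the roof; open, its inner face is a shelf at z = 62, level with the chamber floor.
- door (a joint): Angle of the cabinet's drop-down door (rad): 0 shut and upright, 1.57 fully open, lying level in front of the opening. Starts shut or a little ajar. The hinge is stiff: the door stays at whatever angle it is left; 2 to 5 N at the bar move it.
- door_bar (a point): Middle of the door's round steel pull bar: 12 in diameter, 150 long along the cabinet's y, held by a 10 mm rod at each end. It lies 125 from the hinge and 5 to the outer side of the hinge plane, 31 clear of the panel's top edge (centre 37 above the roof when shut), so fingers can go behind or around it.
- bracket: Loose red 3D-printed bracket, 0.14 kg, standing on the bench. Origin: centre of its underside; z up. Base plate 110 (x) x 60 (y) x 8 high; along its middle a rib 14 thick (y), 94 long (x), top at z = 60, to be gripped from above; at both ends an upright end plate 50 wide (y), 8 thick, outer faces at x = +-55, from z = 8 to 48. It may go in either way round.
- jar: Bystander: blue plastic jar with white lid, diameter 70, 100 high, standing. Origin: centre of its underside.
- tape: Bystander: grey tape roll lying flat, outer diameter 100, 45 high. Origin: centre of its underside.
- brush: Bystander: hand brush lying on the bench, about 200 long along its x axis.
Things that resemble listed ones, but are neither listed nor needed, are in the scene too. Several things have the shape of the bracket; the one meant has the colours described above.

How it is judged:
By the outcome, as a careful person would: the job done as asked, in the order asked, and still so for the second after the job is handed in, with the robot touching nothing.
It also fails if it takes over 72 s, if anything falls off the work surface, if the arm or the gripper's body presses on something with over 40 N, if the wrist force passes 120 N, or if a joint passes its speed limit or range.

ROBOT

A 6-joint arm with a two-finger parallel gripper is mounted at the origin on the work surface. World frame = base frame: x ahead of the robot, y to its left, z up, the work surface at z = 0. Lengths are in m, angles in rad, forces in N, time in s.
With the tool pointing down it reaches from about 0.275 to 0.75 m from the base axis. Payload 10.2 kg.
Tool frame: the origin (TCP) lies midway between the tips of the shut fingers; the grasp point (between the pads) lies 19 mm behind it; z points along the fingers, y is the line along which they close (so a half turn about z gives the same grasp; the last joint's range is limited). The gripper opens to 85 mm and grips with 20 to 120 N. Pads are 22 mm wide; open, the fingers measure 114 mm over their backs; the gripper's body (76 mm by 85 mm) begins 54 mm behind the grasp point. The pads swing forward as they close: fully open they stand 13 mm farther back than shut.
Start: joints at [-1.515, 0.313, 1.498, -0, 1.331, -0.223], TCP at [0.144, -0.505, 0.231] pointing down, gripper open.
Joint ranges: [-2.94, 2.94], [-0.97, 2.17], [0.19, 2.56], [-1.23, 4.37], [0.02, 3.11], [-2.88, 2.88]. Speed limits (rad/s): [2.39, 2.39, 3.01, 3.14, 3.14, 3.14].

INTERFACE

Orientations are given as a unit quaternion [w, x, y, z].
In Python, from bench import ctrl, vision, spotter gives the robot as it stands.
- The arm moves only by the tool step_arm, never from a script. Its argument "increments" is one flat list of numbers, 7 for each row, row after row: the shift along the world's x, y, z in mm, then the turn, a rotation vector about the world's x, y, z in rad, then the closure, from 0 (fully open) to 1 (shut). In form: [x, y, z, rx, ry, rz, jaw, x, y, z, rx, ry, rz, jaw, ...]. A call has exactly 8 rows; each row is the pose to reach, as a shift and turn from the pose commanded when the call began; what a row does not reach only later rows make up. A row lasts 1/10 s, in which the tool goes at most 50 mm and 8.59 degrees, less where a joint would pass 70% of its speed; a pose out of reach is approached as far as the arm can. A call with a gripper value outside its range is refused whole. The fingers move at their own pace and stop on an object; "grip_force" is the grip in N (left out, the last holds). Time passes only in rows, so rows that repeat a pose let the fingers close, or fill a call up. It gives the time, the measured TCP pose, the force, the opening and the grip force at its end, in the units of the state.
- ctrl.state(): the state, without advancing time (a new reading comes with each control period).
- vision.get_image(name): name is "side" or "top" or "wrist"; returns a dict with "pixels" (384x512x3 uint8, red, green, blue), "depth" (384x512 float32, m along the optical axis (not along the pixel's ray), 0 where there is no reading), "intrinsics" (3x3 intrinsics, pixels), "R" (3x3) and "t" (3): a world point X has camera coordinates R X + t. Camera axes: x right, y down, z forward; pixel columns grow to the right and rows downward; lengths in m; the calibration is good to about 2 mm. The wrist camera is an equidistant fisheye: a pixel r from the principal point sees the ray r / f radians off the axis. A picture is of the moment at which its call begins.
- ctrl.finish_job(): hands the job in; it is judged then, once.
Trained networks look in the newest picture that a camera, given by its name, has taken for a name from the list of things; names that differ only in an ending like _2 or _b are one class to them, and where a whole thing is asked for, a point or a joint stands for the part that bears it (a point fixed in the world has none). Each returns a list of dicts, best first, with "confidence" (0 to 1); they miss things now and then, are a little off and sometimes report something else, mostly with a low value. They report only what shows in the picture. A call takes as long as a camera call. They do not tell look-alikes from the thing itself.
- spotter.trace(camera, label): "region" (384x512 bool, what is visible of it) and "pixel" ([column, row] in pixels, amid what is visible of it).
The state is a dict: "clock": time; "qpos": joint angles; "joint_velocities": joint speeds; "joint_efforts": joint torques, N m; "position": TCP position; "orientation": TCP orientation; "wrist_force": force on the tool from outside, world axes, zero at the start; "torque": the same for the moment, N m; "gripper_width": finger opening in m; "grip_force": force on a finger pad.
Only numpy, scipy, OpenCV 4.12 (cv2) and the standard library are available. Lean on these libraries where they do the work, as an engineer would, in place of code of your own. Each camera call takes 0.05 s, during which the arm holds its last target. There are 200 camera calls.

## Working session

There is one attempt and no reset: what is moved stays moved. The work goes in short steps, Python scripts to look and compute and a tool call to move; the robot and the scene stay as the last step left them, time stands still between calls to the robot, and variables do not carry over. Pictures are saved under pics/ and viewed, at most 10 in all, crops included, and the job is handed in when it is done.

Besides the shell and the picture viewer there is one more tool, called after ">>>" by a JSON object that holds its "api" and its "payload", one argument or row to a line. step_arm: Moves the arm, as the interface text tells. Its arguments: {"type":"object","properties":{"increments":{"type":"array"},"grip_force":{"type":"number"}},"required":["increments"]}

```bash
mkdir -p pics; cat > h.py <<'E'
import numpy as np,cv2
from bench import ctrl,vision,spotter
def cloud(im):
    d=im["depth"];K=im["intrinsics"];v,u=np.mgrid[:384,:512]
    P=np.stack([(u-K[0,2])/K[0,0]*d,(v-K[1,2])/K[1,1]*d,d],-1)
    return (P-im["t"])@im["R"]
E
python3 - <<'E'
from h import *
ims={n:vision.get_image(n) for n in("side","top")}
cv2.imwrite("pics/a.png",cv2.resize(np.vstack([ims[n]["pixels"][:,:,::-1] for n in ims]),(800,1200))[:600])
cv2.imwrite("pics/b.png",cv2.resize(ims["top"]["pixels"][:,:,::-1],(800,600)))
for n in ims:
    C=cloud(ims[n]); np.savez(f"{n}.npz",C=C,px=ims[n]["pixels"])
    for l in("uvbox","door","door_bar","bracket","jar","tape","brush"):
        for r in spotter.trace(n,l)[:4]:
            m=r["region"]&(ims[n]["depth"]>0); p=C[m]
            if len(p): print(n,l,round(r["confidence"],2),np.round(r["pixel"]),np.round(np.median(p,0),3),np.round(np.percentile(p,2,0),3),np.round(np.percentile(p,98,0),3),ims[n]["pixels"][m].mean(0).round())
print(ctrl.state())
E
```

```text
side uvbox 0.89 [216. 173.] [0.534 0.114 0.121] [0.415 0.038 0.008] [0.684 0.274 0.167] [100. 103. 103.]
side door_bar 0.85 [255. 167.] [0.637 0.096 0.127] [0.581 0.029 0.062] [0.704 0.215 0.19 ] [52. 47. 45.]
side bracket 0.95 [385. 291.] [ 0.792 -0.324  0.029] [ 0.74  -0.356  0.003] [ 0.852 -0.302  0.061] [21. 95. 94.]
side bracket 0.86 [157. 264.] [ 0.35  -0.139  0.028] [ 0.298 -0.181  0.001] [ 0.401 -0.09   0.062] [65. 33. 86.]
side bracket 0.81 [306. 292.] [ 0.638 -0.288  0.029] [ 0.585 -0.326  0.001] [ 0.696 -0.224  0.061] [116.  24.  21.]
side bracket 0.73 [149. 348.] [ 0.308 -0.362  0.029] [ 0.255 -0.388  0.003] [ 0.363 -0.341  0.062] [20. 87. 87.]
side jar 0.7 [232. 299.] [ 0.472 -0.325  0.071] [ 0.443 -0.336  0.007] [ 0.506 -0.279  0.102] [119. 127. 142.]
side jar 0.31 [332. 243.] [ 0.756 -0.148  0.029] [ 0.708 -0.187  0.   ] [ 0.801 -0.094  0.046] [76. 76. 81.]
side tape 0.57 [333. 239.] [ 0.754 -0.151  0.029] [ 0.708 -0.187  0.   ] [ 0.799 -0.096  0.046] [73. 74. 79.]
side brush 0.93 [306. 356.] [ 0.578 -0.444  0.018] [ 0.466 -0.461  0.005] [ 0.656 -0.423  0.022] [149. 13
[... 1125 characters left out ...]
, 'qpos': array([-1.51541149e+00,  3.12903278e-01,  1.49768983e+00,  2.10632980e-05,
        1.33102698e+00, -2.23386683e-01]), 'joint_velocities': array([0.00015783, 0.00010527, 0.00256301, 0.00126448, 0.00030812,
       0.00137425]), 'joint_efforts': array([ 4.20241040e-04, -4.12139368e+01, -2.59887135e+01, -1.56232290e-04,
        4.86548852e-04, -2.69201365e-06]), 'position': array([ 0.14446719, -0.50473624,  0.23129633]), 'orientation': array([-1.28122457e-05,  9.90301870e-01,  1.38932382e-01,  1.13453123e-05]), 'wrist_force': array([ 0.01486501,  0.40400937, -0.11153059]), 'torque': array([-0.01685208,  0.01002881, -0.03925381]), 'grip_force': 0.0, 'gripper_width': 0.08551010844856005}
```

View pics/a.png

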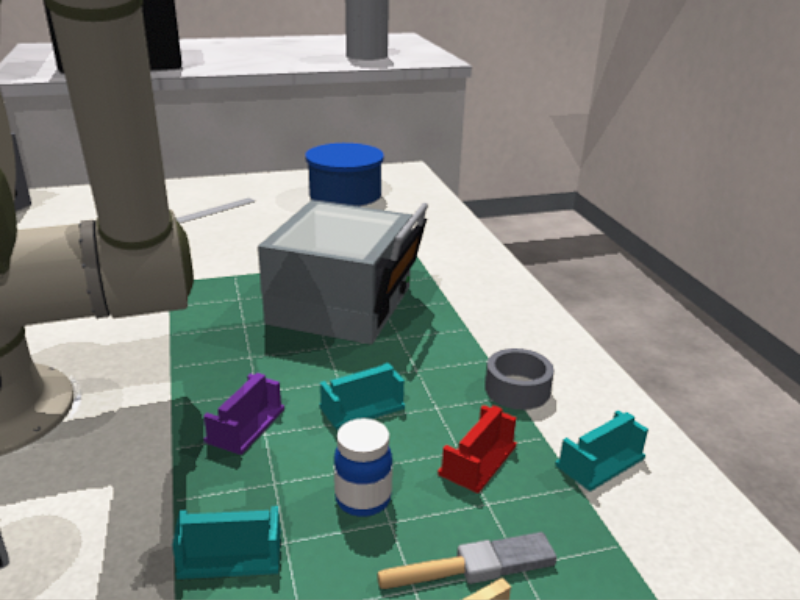

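View pics/b.png

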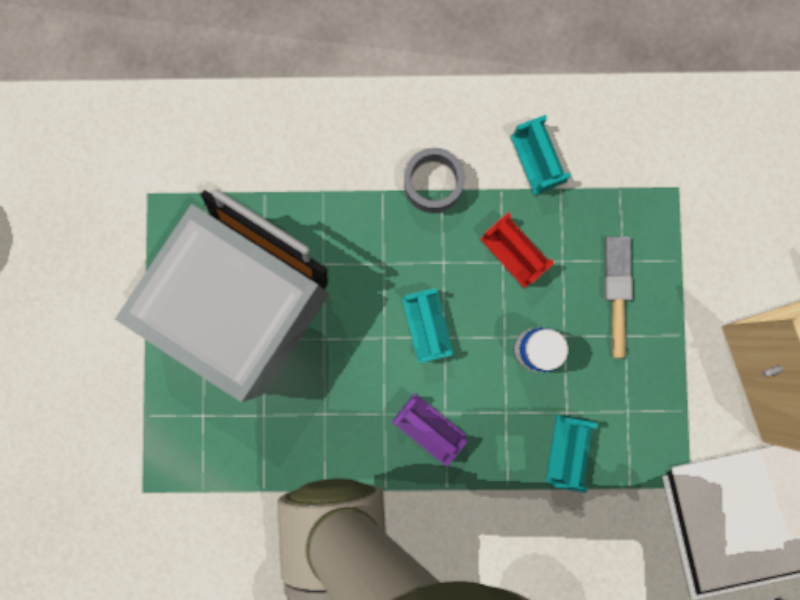

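The view shows the cabinet (top view ~(220,290)) with its door facing away from the robot and to the right, slightly ajar. The red bracket is at top-view (515,250). Teal and purple look-alikes stand around it. Next: exact poses.

```bash
python3 - <<'E'
from h import *
d=np.load("top.npz");C=d["C"];px=d["px"].astype(int);s=np.load("side.npz")
def rect(p):
    r=cv2.minAreaRect((p[:,:2]*1000).astype(np.float32));return np.round(r[0],1),np.round(r[1],1),round(r[2],1)
Z=C[...,2];X=C[...,0];Y=C[...,1]
m=(abs(Z-.150)<.006)&(X>.35)&(X<.75)&(Y>0)&(Y<.35)
m=cv2.morphologyEx(m.astype(np.uint8),cv2.MORPH_OPEN,np.ones((5,5)))>0
print("roof",rect(C[m]),m.sum(),np.median(Z[m])); 
b=cv2.boxPoints(cv2.minAreaRect((C[m][:,:2]*1000).astype(np.float32)));print(b.round())
for n,q in(("top",d),("side",s)):
    P=q["C"];z=P[...,2];k=(z>.165)&(z<.25)&(P[...,0]>.5)&(P[...,0]<.8)&(P[...,1]>-.02)&(P[...,1]<.3)
    print(n,"bar",rect(P[k]),np.percentile(z[k],[2,50,98]).round(4),k.sum())
    x=q["px"].astype(int)
    k=(x[...,0]>90)&(x[...,1]<.4*x[...,0])&(x[...,2]<.4*x[...,0])&(P[...,1]<-.15)&(P[...,1]>-.4)
    print(n,"red",rect(P[k]),k.sum()); k&=z>.054; print(" rib",rect(P[k]),np.median(P[k],0).round(4),k.sum())
    k=k&0
E
```

```text
roof (array([551.2, 187.3]), array([221.6, 200.5]), 56.8) 8561 0.14930525156256763
[[407. 150.]
 [574.  40.]
 [696. 225.]
 [528. 335.]]
top bar (array([659.3, 115.4]), array([160.3,  14.2]), 56.7) [0.1724 0.1874 0.1913] 407
top red (array([ 644., -273.]), array([108.7,  64.8]), 39.9) 969
 rib (array([ 641.7, -270.4]), array([93.6, 15.7]), 40.3) [ 0.6408 -0.2707  0.0593] 235
side bar (array([659. , 110.7]), array([160.9,  14.1]), 55.5) [0.1667 0.1868 0.1906] 169
side red (array([ 664.9, -251.2]), array([180.3,  60.4]), 41.5) 1191
 rib (array([ 640.5, -272.8]), array([98.2, 15. ]), 41.6) [ 0.6377 -0.2765  0.06  ] 239
```

>>> {"api": "step_arm", "payload": {
  "increments": [30,36,10,0,0,0.04,0,60,72,20,0,0,0.09,0,95,110,30,0,0,0.14,0,130,150,40,0,0,0.19,0,165,190,50,0,0,0.24,0,200,230,50,0,0,0.29,0,235,270,50,0,0,0.34,0,265,310,50,0,0,0.38,0]
}}

```text
clock: 1.6
position: [0.4002, -0.2064, 0.2816]
orientation: [0.0, 0.946, 0.324, 0.0]
wrist_force: [0.5, -1.0, 0.6]
gripper_width: 0.0854
grip_force: 0.0
```

>>> {"api": "step_arm", "payload": {
  "increments": [30,36,0,0,0,0.04,0,60,72,0,0,0,0.09,0,95,110,0,0,0,0.14,0,130,150,0,0,0,0.19,0,165,190,0,0,0,0.24,0,200,230,0,0,0,0.29,0,228,275,0,0,0,0.332,0,228,275,0,0,0,0.332,0]
}}

```text
clock: 2.4
position: [0.6283, 0.0709, 0.2802]
orientation: [-0.001, 0.879, 0.478, -0.0]
wrist_force: [-0.6, -1.1, -1.1]
gripper_width: 0.0852
grip_force: 0.0
```

>>> {"api": "step_arm", "payload": {
  "increments": [0,0,-30,0,0,0,0,0,0,-60,0,0,0,0,0,0,-90,0,0,0,0,0,0,-116,0,0,0,0,0,0,-116,0,0,0,0.5,0,0,-116,0,0,0,1,0,0,-116,0,0,0,1,0,0,-116,0,0,0,1],
  "grip_force": 25
}}

```text
clock: 3.2
position: [0.6277, 0.0669, 0.1669]
orientation: [0.001, 0.88, 0.475, 0.001]
wrist_force: [0.1, 0.2, 0.8]
gripper_width: 0.0284
grip_force: 0.0
```

>>> {"api": "step_arm", "payload": {
  "increments": [3,4,0,0,0,0,1,7,10,0,0,0,0,1,7,10,0,0,0,0,1,7,10,0,0,0,0,1,7,10,0,0,0,0,1,7,10,0,0,0,0,1,7,10,0,0,0,0,1,7,10,0,0,0,0,1]
}}

```text
clock: 4.0
position: [0.6334, 0.0745, 0.1659]
orientation: [0.001, 0.88, 0.475, -0.002]
wrist_force: [-8.4, -13.3, 5.1]
gripper_width: 0.011
grip_force: 24.6
```

>>> {"api": "step_arm", "payload": {
  "increments": [7,-5,-3,0,0,0,1,15,-10,-6,0,0,0,1,25,-16,-12,0,0,0,1,34,-22,-18,0,0,0,1,42,-27,-26,0,0,0,1,50,-32,-34,0,0,0,1,57,-37,-44,0,0,0,1,57,-37,-44,0,0,0,1]
}}

```text
clock: 4.8
position: [0.6916, 0.0386, 0.1204]
orientation: [0.001, 0.88, 0.475, -0.001]
wrist_force: [-0.3, -6.2, -1.4]
gripper_width: 0.011
grip_force: 25.3
```

>>> {"api": "step_arm", "payload": {
  "increments": [6,-4,-10,0,0,0,1,11,-7,-21,0,0,0,1,16,-10,-33,0,0,0,1,19,-12,-44,0,0,0,1,21,-14,-57,0,0,0,1,22,-15,-69,0,0,0,1,23,-15,-84,0,0,0,1,23,-15,-86,0,0,0,1]
}}

```text
clock: 5.6
position: [0.7144, 0.0242, 0.0344]
orientation: [0.001, 0.88, 0.475, -0.0]
wrist_force: [0.3, -5.4, 5.8]
gripper_width: 0.011
grip_force: 27.8
```

```bash
cat > door.py <<'E'
from h import *
import sys
im=vision.get_image("top");P=cloud(im)-[.551,.187,0]
o=np.array([.837,-.547,0]);w=np.array([.547,.837,0])
a=P@o;b=P@w;z=P[...,2]
for lo,hi in((105,125),(140,160),(160,180),(215,235)):
    for bl,bh in((-.095,-.05),(-.04,.04),(.05,.095)):
        k=(a>lo/1e3)&(a<hi/1e3)&(b>bl)&(b<bh);print(lo,bl,np.percentile(z[k],[10,50,90]).round(4),end=" ")
    print()
cv2.imwrite(sys.argv[1],cv2.resize(im["pixels"][40:330,40:400,::-1],(744,600)))
E
python3 door.py pics/c.png
```

```text
105 -0.095 [0.359  0.3821 0.3931] 105 -0.04 [0.3629 0.3645 0.3661] 105 0.05 [0.0589 0.0611 0.0638] 
140 -0.095 [0.3612 0.3678 0.3735] 140 -0.04 [0.3298 0.3562 0.361 ] 140 0.05 [0.0582 0.0611 0.063 ] 
160 -0.095 [0.3601 0.3621 0.3657] 160 -0.04 [0.2907 0.3326 0.3522] 160 0.05 [0.0593 0.0614 0.0639] 
215 -0.095 [0.0037 0.3291 0.3323] 215 -0.04 [0.3235 0.3292 0.3323] Traceback (most recent call last):
  File "door.py", line 8, in <module>
    k=(a>lo/1e3)&(a<hi/1e3)&(b>bl)&(b<bh);print(lo,bl,np.percentile(z[k],[10,50,90]).round(4),end=" ")
                                                      ~~~~~~~~~~~~~^^^^^^^^^^^^^^^^^
    return _quantile_unchecked(
        a, q, axis, out, overwrite_input, method, keepdims, weights)
    return _ureduce(a,
                    func=_quantile_ureduce_func,
    ...<5 lines>...
                    overwrite_input=overwrite_input,
                    method=method)
    r = func(a, **kwargs)
    result = _quantile(arr,
                       quantiles=q,
    ...<2 lines>...
                       out=out,
                       weights=wgt)
    slices_having_nans = np.isnan(arr[-1, ...])
                                  ~~~^^^^^^^^^
IndexError: index -1 is out of bounds for axis 0 with size 0
```

>>> {"api": "step_arm", "payload": {
  "increments": [0,0,-4,0,0,0,1,0,0,-4,0,0,0,1,0,0,0,0,0,0,0.72,0,0,0,0,0,0,0.72,0,0,0,0,0,0,0.72,0,0,35,0,0,0,0.72,0,0,75,0,0,0,0.5,0,0,115,0,0,0,0]
}}

```text
clock: 6.45
position: [0.7137, 0.0254, 0.1508]
orientation: [-0.001, 0.88, 0.476, -0.001]
wrist_force: [0.5, 0.2, -0.2]
gripper_width: 0.0517
grip_force: 0.0
```

>>> {"api": "step_arm", "payload": {
  "increments": [0,0,30,0,0,0,0,-10,-35,50,0,0,-0.04,0,-24,-80,50,0,0,-0.08,0,-38,-125,50,0,0,-0.12,0,-52,-170,50,0,0,-0.16,0,-66,-215,50,0,0,-0.2,0,-80,-260,50,0,0,-0.25,0,-94,-305,50,0,0,-0.285,0]
}}

```text
clock: 7.25
position: [0.6194, -0.2814, 0.1997]
orientation: [-0.0, 0.939, 0.345, -0.0]
wrist_force: [1.1, -0.1, -0.5]
gripper_width: 0.0856
grip_force: 0.0
```

```bash
python3 - <<'E'
from h import *
print(ctrl.state()["position"],ctrl.state()["orientation"])
im=vision.get_image("top");P=cloud(im);x=im["pixels"].astype(int)
q=P-[.551,.187,0];a=q@[.837,-.547,0];b=q@[.547,.837,0];z=P[...,2]
for lo in(110,140,165):
    k=(a>lo/1e3)&(a<lo/1e3+.015)&(abs(b)<.09);print(lo,np.percentile(z[k],[10,50,90]).round(4))
k=(a>.215)&(a<.24)&(abs(b)<.09)&(z>.04);print("bar",np.median(a[k]),np.percentile(z[k],90))
im=vision.get_image("side");P=cloud(im);x=im["pixels"].astype(int)
k=(x[...,0]>90)&(x[...,1]<.4*x[...,0])&(x[...,2]<.4*x[...,0])&(P[...,1]<-.15)&(P[...,1]>-.4)&(P[...,2]>.054)
print(k.sum(),cv2.minAreaRect((P[k][:,:2]*1000).astype(np.float32)))
w=vision.get_image("wrist")
cv2.imwrite("pics/d.png",w["pixels"][:,:,::-1])
E
```

```text
[ 0.61936512 -0.28139617  0.1997334 ] [-4.19250187e-04  9.38637938e-01  3.44903817e-01 -5.24454036e-05]
110 [0.0585 0.0608 0.0633]
140 [0.0579 0.0605 0.0627]
165 [0.0587 0.0612 0.0636]
bar 0.22402935746782837 0.06357961202134413
239 ((640.7552490234375, -272.36712646484375), (97.5284194946289, 15.573055267333984), 40.95952224731445)
```

View pics/d.png

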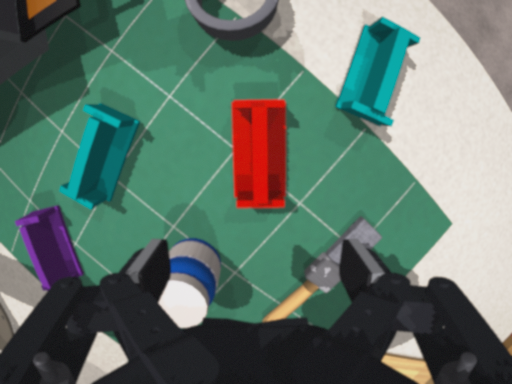

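>>> {"api": "step_arm", "payload": {
  "increments": [0,-9,-40,0,0,0,0,0,-9,-80,0,0,0,0,0,-9,-120,0,0,0,0,0,-9,-150,0,0,0,0,0,-9,-172,0,0,0,0,0,-9,-172,0,0,0,0.4,0,-9,-172,0,0,0,1,0,-9,-172,0,0,0,1],
  "grip_force": 40
}}

```text
clock: 8.2
position: [0.6211, -0.289, 0.0301]
orientation: [0.001, 0.938, 0.346, 0.001]
wrist_force: [0.7, 0.4, 0.8]
gripper_width: 0.044
grip_force: 0.0
```

>>> {"api": "step_arm", "payload": {
  "increments": [0,0,0,0,0,0,1,0,0,0,0,0,0,1,0,0,0,0,0,0,1,0,0,0,0,0,0,1,0,0,0,0,0,0,1,0,0,0,0,0,0,1,0,0,0,0,0,0,1,0,0,5,0,0,0,1]
}}

```text
clock: 9.0
position: [0.6198, -0.2889, 0.0329]
orientation: [-0.0, 0.938, 0.346, -0.0]
wrist_force: [1.0, 0.2, -1.5]
gripper_width: 0.0131
grip_force: 38.9
```

>>> {"api": "step_arm", "payload": {
  "increments": [0,0,40,0,0,0,1,0,0,85,0,0,0,1,0,0,130,0,0,0.13,1,0,10,165,0,0,0.26,1,5,40,165,0,0,0.39,1,14,75,165,0,0,0.52,1,23,110,165,0,0,0.65,1,32,145,165,0,0,0.78,1]
}}

```text
clock: 9.8
position: [0.652, -0.1427, 0.1982]
orientation: [-0.0, 0.735, 0.678, -0.0]
wrist_force: [1.6, -0.9, -2.3]
gripper_width: 0.0133
grip_force: 39.2
```

>>> {"api": "step_arm", "payload": {
  "increments": [9,35,0,0,0,0.13,1,18,70,0,0,0,0.26,1,27,105,0,0,0,0.39,1,36,140,0,0,0,0.52,1,45,175,0,0,0,0.65,1,54,210,0,0,0,0.78,1,62,225,0,0,0,0.91,1,62,225,0,0,0,1.04,1]
}}

```text
clock: 10.6
position: [0.7142, 0.0837, 0.1976]
orientation: [-0.0, 0.299, 0.954, 0.0]
wrist_force: [0.0, -0.5, -0.7]
gripper_width: 0.0134
grip_force: 39.3
```

>>> {"api": "step_arm", "payload": {
  "increments": [0,-3,-30,0,0,0.02,1,0,-3,-60,0,0,0.02,1,0,-3,-85,0,0,0.02,1,0,-3,-85,0,0,0.02,1,0,-3,-85,0,0,0.02,1,0,-3,-85,0,0,0.02,1,0,-3,-85,0,0,0.02,1,0,-3,-85,0,0,0.02,1]
}}

```text
clock: 11.4
position: [0.7144, 0.0779, 0.1143]
orientation: [0.001, 0.294, 0.956, 0.0]
wrist_force: [0.5, -0.6, -0.0]
gripper_width: 0.0134
grip_force: 39.3
```

```bash
cat > red.py <<'E'
from h import *
import sys
s=ctrl.state();print(s["position"].round(4),s["orientation"].round(4))
for n in("side","top"):
    im=vision.get_image(n);P=cloud(im);x=im["pixels"].astype(int)
    q=P-[.551,.187,0];a=q@[.837,-.547,0];b=q@[.547,.837,0];z=P[...,2]
    k=(x[...,0]>60)&(x[...,1]<.4*x[...,0])&(x[...,2]<.4*x[...,0])&(abs(b)<.15)&(abs(a)<.35)
    if k.sum()>5: print(n,k.sum(),"a",np.percentile(a[k],[2,98]).round(4),"b",np.percentile(b[k],[2,98]).round(4),"z",np.percentile(z[k],[2,98]).round(4))
    for lo in np.arange(.0,.3,.02):
        j=k&(a>lo)&(a<lo+.02)
        if j.sum()>5: print(round(lo,2),j.sum(),"z",z[j].min().round(4),z[j].max().round(4),"b",b[j].min().round(4),b[j].max().round(4))
    if n==sys.argv[1]: cv2.imwrite(sys.argv[2],cv2.resize(im["pixels"][60:300,100:420,::-1] if n=="side" else im["pixels"][40:280,60:380,::-1],(800,600)))
E
python3 red.py side pics/e.png
```

```text
[0.7144 0.0779 0.1143] [7.000e-04 2.935e-01 9.560e-01 2.000e-04]
side 982 a [0.1143 0.2221] b [-0.0353  0.0071] z [0.0878 0.1457]
0.1 84 z 0.0858 0.1433 b -0.0341 0.0999
0.12 204 z 0.0856 0.1472 b -0.0359 0.0043
0.14 187 z 0.0869 0.1465 b -0.0371 0.0029
0.16 192 z 0.0867 0.1465 b -0.0372 0.0007
0.18 108 z 0.0847 0.1687 b -0.0482 -0.0038
0.2 135 z 0.0865 0.1467 b -0.0365 0.0184
0.22 72 z 0.0897 0.1346 b -0.0335 0.0209
top 12 a [0.1713 0.2212] b [-0.0323 -0.0219] z [0.0868 0.225 ]
0.2 6 z 0.1309 0.1351 b -0.0277 -0.0227
```

View pics/e.png

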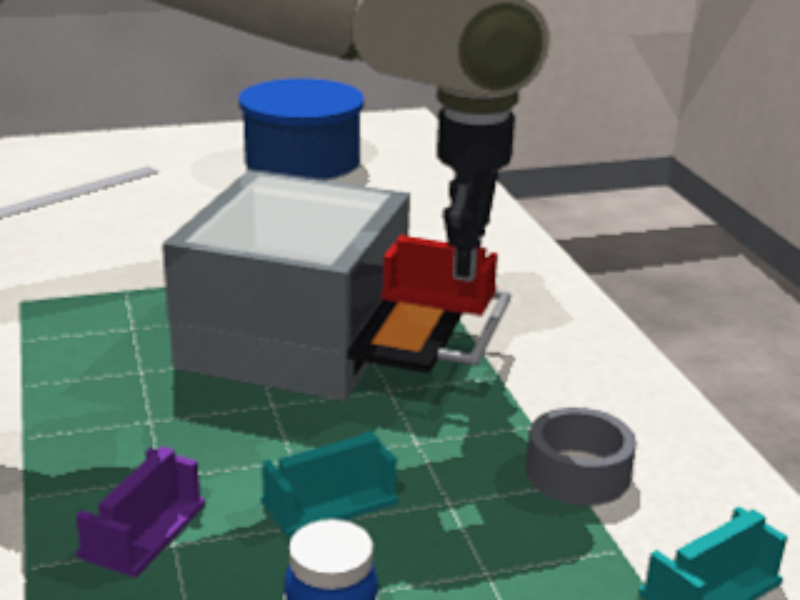

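>>> {"api": "step_arm", "payload": {
  "increments": [0,0,-10,0,0,0.015,1,0,0,-20,0,0,0.015,1,-14,9,-20,0,0,0.015,1,-28,18,-20,0,0,0.015,1,-42,27,-20,0,0,0.015,1,-56,37,-20,0,0,0.015,1,-66,43,-20,0,0,0.015,1,-66,43,-20,0,0,0.015,1]
}}

```text
clock: 12.3
position: [0.6469, 0.1218, 0.0925]
orientation: [-0.001, 0.286, 0.958, -0.0]
wrist_force: [-0.2, 0.0, -0.3]
gripper_width: 0.0136
grip_force: 39.5
```

>>> {"api": "step_arm", "payload": {
  "increments": [0,0,-1,0,0,0,1,0,0,-2,0,0,0,1,0,0,-3,0,0,0,1,0,0,-3,0,0,0,1,0,0,-3,0,0,0,1,0,0,-3,0,0,0,1,0,0,-3,0,0,0,1,0,0,-3,0,0,0,1]
}}

```text
clock: 13.1
position: [0.6486, 0.1205, 0.0912]
orientation: [0.0, 0.287, 0.958, 0.0]
wrist_force: [-3.7, -0.1, 7.2]
gripper_width: 0.0138
grip_force: 40.8
```

>>> {"api": "step_arm", "payload": {
  "increments": [0,0,0,0,0,0,0.6,0,0,0,0,0,0,0.6,0,0,0,0,0,0,0.6,0,0,0,0,0,0,0.5,0,0,20,0,0,0,0.5,0,0,50,0,0,0,0.5,0,0,90,0,0,0,0.5,0,0,90,0,0,0,1]
}}

```text
clock: 13.9
position: [0.6502, 0.121, 0.1863]
orientation: [0.005, 0.286, 0.958, 0.001]
wrist_force: [0.9, 0.4, 2.0]
gripper_width: 0.0295
grip_force: 0.0
```

>>> {"api": "step_arm", "payload": {
  "increments": [12,-8,0,0.05,0.07,0,1,24,-15,0,0.1,0.15,0,1,36,-22,0,0.15,0.22,0,1,49,-30,0,0.2,0.3,0,1,49,-30,0,0.238,0.365,0,1,49,-30,0,0.238,0.365,0,1,49,-30,0,0.238,0.365,0,1,49,-30,0,0.238,0.365,0,1]
}}

```text
clock: 14.7
position: [0.6969, 0.0917, 0.1811]
orientation: [-0.206, 0.279, 0.936, 0.061]
wrist_force: [-0.1, -0.3, 0.1]
gripper_width: -0.0004
grip_force: 0.0
```

```bash
python3 red.py side pics/f.png
```

```text
[0.6969 0.0917 0.1811] [-0.2062  0.2792  0.9359  0.0611]
side 669 a [0.0762 0.1437] b [-0.036   0.0142] z [0.0654 0.1226]
0.06 39 z 0.0655 0.106 b -0.033 -0.0055
0.08 172 z 0.0628 0.1241 b -0.0374 0.0936
0.1 191 z 0.0608 0.1242 b -0.0396 0.1059
0.12 161 z 0.0654 0.1242 b -0.0399 0.0177
0.14 106 z 0.0658 0.1131 b -0.0365 0.025
```

View pics/f.png

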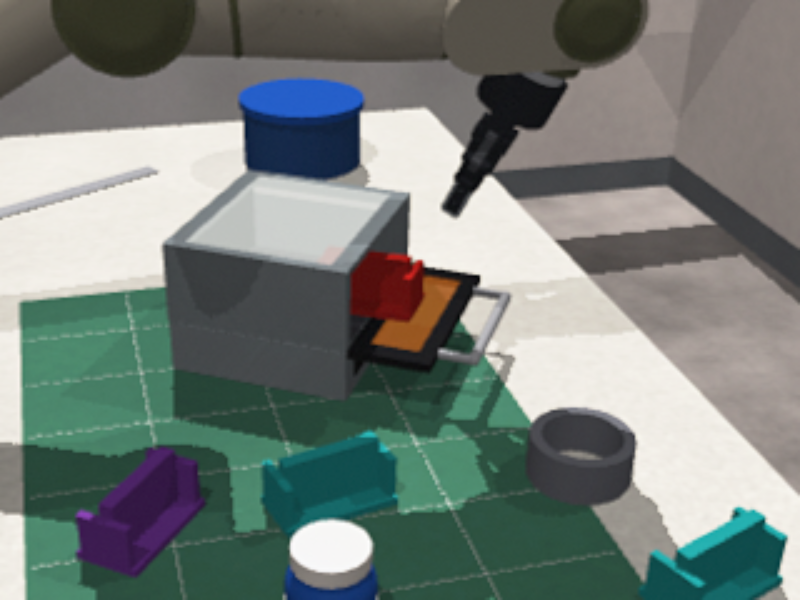

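>>> {"api": "step_arm", "payload": {
  "increments": [-3,-4,-30,0,0,0,1,-3,-4,-60,0,0,0,1,-3,-4,-97,0,0,0,1,-3,-4,-97,0,0,0,1,-8,-1,-97,0,0,0,1,-14,3,-97,0,0,0,1,-20,7,-97,0,0,0,1,-26,11,-97,0,0,0,1]
}}

```text
clock: 15.6
position: [0.6715, 0.1023, 0.0861]
orientation: [-0.205, 0.279, 0.936, 0.062]
wrist_force: [0.8, -0.2, -0.1]
gripper_width: 0.0002
grip_force: 0.2
```

>>> {"api": "step_arm", "payload": {
  "increments": [-5,3,0,0,0,0,1,-10,7,0,0,0,0,1,-15,10,0,0,0,0,1,-20,13,0,0,0,0,1,-25,16,0,0,0,0,1,-30,20,0,0,0,0,1,-35,23,0,0,0,0,1,-35,23,0,0,0,0,1]
}}

```text
clock: 16.4
position: [0.6354, 0.1255, 0.0833]
orientation: [-0.208, 0.279, 0.935, 0.061]
wrist_force: [-0.6, -0.0, 0.8]
gripper_width: 0.0001
grip_force: 0.0
```

```bash
python3 red.py side pics/g.png
```

```text
[0.6354 0.1255 0.0833] [-0.2077  0.2793  0.9355  0.0612]
side 199 a [0.0741 0.0954] b [-0.0343  0.0151] z [0.0614 0.1123]
0.06 34 z 0.064 0.1089 b -0.0349 -0.0081
0.08 164 z 0.06 0.1166 b -0.0371 0.0214
```

View pics/g.png

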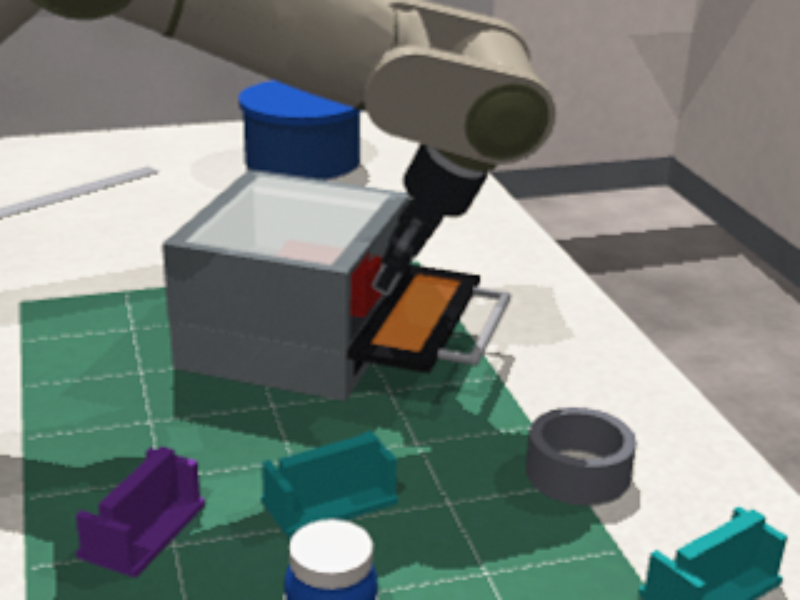

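>>> {"api": "step_arm", "payload": {
  "increments": [-3,2,0,0,0,0,1,-6,4,0,0,0,0,1,-9,6,0,0,0,0,1,-10,7,0,0,0,0,1,-10,7,0,0,0,0,1,5,-3,0,0,0,0,1,25,-16,5,0,0,0,1,50,-33,10,0,0,0,1]
}}

```text
clock: 17.3
position: [0.6864, 0.0921, 0.0938]
orientation: [-0.208, 0.279, 0.936, 0.061]
wrist_force: [-0.2, -0.3, -0.1]
gripper_width: -0.0004
grip_force: 0.0
```

>>> {"api": "step_arm", "payload": {
  "increments": [0,0,40,0,0,0,1,0,0,85,0,0,0,1,0,0,100,-0.05,-0.07,0,1,0,0,100,-0.1,-0.15,0,1,0,0,100,-0.15,-0.22,0,1,0,0,100,-0.2,-0.3,0,1,0,0,100,-0.238,-0.365,0,1,0,0,100,-0.238,-0.365,0,1]
}}

```text
clock: 18.1
position: [0.6852, 0.0931, 0.1943]
orientation: [0.0, 0.286, 0.958, 0.0]
wrist_force: [0.7, 1.0, 0.1]
gripper_width: -0.0002
grip_force: 0.0
```

```bash
python3 red.py side pics/h.png; python3 -c "
from h import *
im=vision.get_image('top');cv2.imwrite('pics/i.png',im['pixels'][:,:,::-1])"
```

```text
[0.6852 0.0931 0.1943] [5.000e-04 2.856e-01 9.583e-01 1.000e-04]
side 128 a [0.0778 0.0844] b [-0.033   0.0235] z [0.0623 0.109 ]
0.06 18 z 0.0614 0.1094 b -0.0341 0.0396
0.08 109 z 0.0607 0.1099 b -0.0337 0.025
```

View pics/h.png

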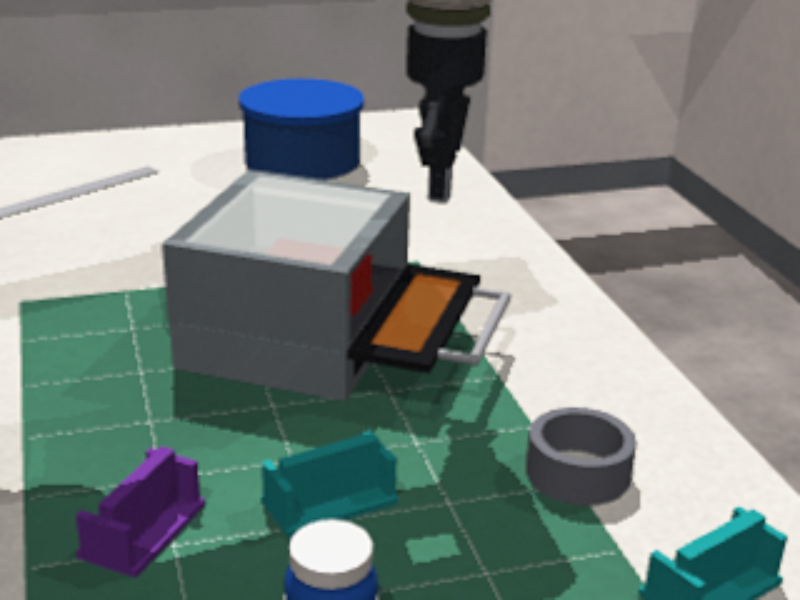

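>>> {"api": "step_arm", "payload": {
  "increments": [5,-10,0,0,0,-0.14,0.72,10,-20,0,0,0,-0.28,0.72,15,-35,0,0,0,-0.42,0.72,20,-50,0,0,0,-0.56,0.72,28,-68,0,0,0,-0.7,0.72,28,-68,0,0,0,-0.84,0.72,28,-68,0,0,0,-0.98,0.72,28,-68,0,0,0,-1.12,0.72]
}}

```text
clock: 19.05
position: [0.7144, 0.023, 0.1924]
orientation: [-0.001, 0.754, 0.657, -0.0]
wrist_force: [0.5, 1.0, 0.9]
gripper_width: 0.0241
grip_force: 0.0
```

>>> {"api": "step_arm", "payload": {
  "increments": [0,0,0,0,0,-0.14,0.72,0,0,0,0,0,-0.28,0.72,0,0,0,0,0,-0.42,0.72,0,0,-20,0,0,-0.45,0.72,0,0,-50,0,0,-0.45,0.72,0,0,-80,0,0,-0.45,0.72,0,0,-80,0,0,-0.45,0.72,0,0,-80,0,0,-0.45,0.72]
}}

```text
clock: 19.85
position: [0.7145, 0.0235, 0.1136]
orientation: [-0.0, 0.88, 0.475, -0.0]
wrist_force: [-0.2, 0.5, 0.6]
gripper_width: 0.0238
grip_force: 0.0
```

>>> {"api": "step_arm", "payload": {
  "increments": [-1,1,-25,0,0,0,0.72,-1,1,-50,0,0,0,0.72,-1,1,-65,0,0,0,0.72,-1,1,-76,0,0,0,0.72,-1,1,-76,0,0,0,0.72,-1,1,-76,0,0,0,1,-1,1,-76,0,0,0,1,-1,1,-76,0,0,0,1],
  "grip_force": 25
}}

```text
clock: 20.65
position: [0.7145, 0.0243, 0.039]
orientation: [0.002, 0.88, 0.475, 0.002]
wrist_force: [6.9, -2.2, -2.6]
gripper_width: 0.011
grip_force: 25.6
```

>>> {"api": "step_arm", "payload": {
  "increments": [0,0,14,0,0,0,1,-1,1,27,0,0,0,1,-3,2,39,0,0,0,1,-6,4,50,0,0,0,1,-11,7,62,0,0,0,1,-16,10,73,0,0,0,1,-22,14,83,0,0,0,1,-22,14,83,0,0,0,1]
}}

```text
clock: 21.45
position: [0.6925, 0.0388, 0.1242]
orientation: [0.002, 0.88, 0.475, 0.003]
wrist_force: [7.2, -3.8, 8.7]
gripper_width: 0.011
grip_force: 26.0
```

>>> {"api": "step_arm", "payload": {
  "increments": [-7,5,9,0,0,0,1,-15,10,18,0,0,0,1,-23,15,25,0,0,0,1,-32,21,32,0,0,0,1,-41,27,37,0,0,0,1,-51,33,42,0,0,0,1,-61,40,45,0,0,0,1,-61,40,45,0,0,0,1]
}}

```text
clock: 22.25
position: [0.631, 0.0789, 0.1697]
orientation: [0.002, 0.88, 0.476, 0.003]
wrist_force: [0.5, -2.9, 16.2]
gripper_width: 0.0106
grip_force: 26.9
```

>>> {"api": "step_arm", "payload": {
  "increments": [-4,3,0,0,0,0,1,-8,5,0,0,0,0,1,-12,8,1,0,0,0,1,-16,10,1,0,0,0,1,-18,12,1,0,0,0,1,-20,13,1,0,0,0,1,-21,14,1,0,0,0,1,-21,14,1,0,0,0,1]
}}

```text
clock: 23.05
position: [0.6141, 0.0901, 0.1713]
orientation: [0.006, 0.88, 0.475, 0.006]
wrist_force: [17.7, -12.7, 12.7]
gripper_width: 0.0113
grip_force: 27.4
```

>>> {"api": "step_arm", "payload": {
  "increments": [-1,1,0,0,0,0,1,-1,1,0,0,0,0,1,0,0,0,0,0,0,0.6,0,0,0,0,0,0,0.5,0,0,0,0,0,0,0.5,0,0,20,0,0,0,0.5,0,0,60,0,0,0,0.5,0,0,100,0,0,0,0.5]
}}

```text
clock: 23.85
position: [0.6083, 0.0934, 0.2669]
orientation: [-0.001, 0.88, 0.476, -0.001]
wrist_force: [0.5, 0.1, -0.1]
gripper_width: 0.0423
grip_force: 0.0
```

>>> {"api": "step_arm", "payload": {
  "increments": [-5,-35,20,0,0,0,0.5,-10,-75,20,0,0,0,0.5,-15,-115,20,0,0,0,0.5,-20,-155,20,0,0,0,0.5,-20,-195,20,0,0,0,0.5,-20,-230,20,0,0,0,0.5,-20,-260,20,0,0,0,0.5,-20,-260,20,0,0,0,0.5]
}}

```text
clock: 24.65
position: [0.5884, -0.1699, 0.2854]
orientation: [-0.001, 0.881, 0.474, -0.001]
wrist_force: [0.6, 0.8, -0.9]
gripper_width: 0.0426
grip_force: 0.0
```

```bash
python3 - <<'E'
from h import *
pp=[]
for n in("side","top"):
    im=vision.get_image(n);P=cloud(im);x=im["pixels"].astype(int)
    q=P-[.551,.187,0];a=q@[.837,-.547,0];b=q@[.547,.837,0];z=P[...,2]
    k=(z>.168)&(z<.2)&(abs(b)<.1)&(a>.05)&(a<.25);print(n,"bar a",np.percentile(a[k],[5,50,95]).round(4),"z",np.percentile(z[k],[50,95]).round(4),k.sum())
    k=(z>.08)&(z<.14)&(abs(b)<.1)&(a>.09)&(a<.2);print(" panel a",np.percentile(a[k],[5,50,95]).round(4) if k.sum() else 0)
    k=(x[...,0]>60)&(x[...,1]<.8*x[...,0])&(x[...,2]<.8*x[...,0])&(abs(b)<.09)&(abs(a)<.1);print(" red",k.sum(),np.percentile(a[k],[2,98]).round(4) if k.any() else 0,np.percentile(b[k],[2,98]).round(4) if k.any() else 0)
    pp.append(im["pixels"][:,:,::-1])
cv2.imwrite("pics/j.png",cv2.resize(np.hstack([pp[0][60:300,80:320],pp[1][80:320,40:280]]),(800,400)))
E
```

```text
side bar a [0.102  0.1077 0.1111] z [0.1902 0.1939] 108
 panel a [0.1062 0.1075 0.1106]
 red 0 0 0
top bar a [0.0999 0.1051 0.1106] z [0.1911 0.1942] 404
 panel a 0
 red 0 0 0
```

View pics/j.png

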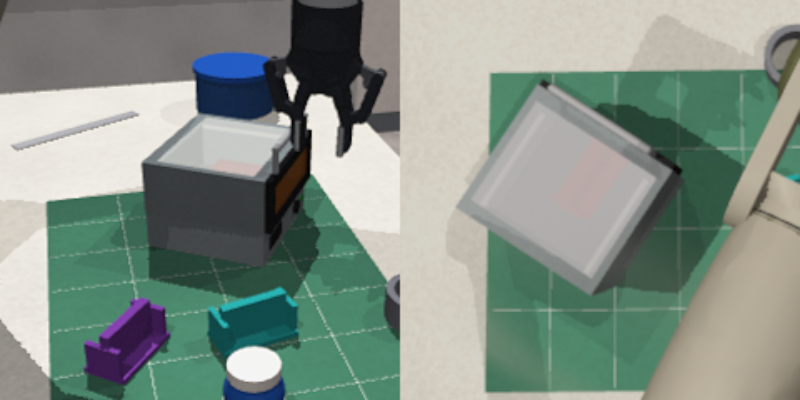

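The bar sits 5 mm in front of the hinge plane and pushed back with about 22 N, so the door is shut. The bracket shows pink through the roof window (right panel, about (590,185)), standing inside and aligned with the cabinet.

```bash
python3 -c "
from h import *
print(ctrl.finish_job())"
```

```text
the job is handed in; nothing more can be done
None
```

I opened the door flat, set the red bracket upright about 15 mm inside the opening, shut the door against its stop, and handed the job in at about 25 s; the arm never touched the jar, tape roll or brush.

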